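# Breakfast egg into its egg cup

### The arm

A 7-joint arm with a two-finger parallel gripper is mounted at the origin on a cart in front of the work surface, level with it; the furniture and walls round the work are solid. World frame = base frame: x ahead of the robot, y to its left, z up, the work surface at z = 0. Lengths are in m, angles in rad, forces in N, time in s.
With the tool pointing down it reaches from about 0.425 to 0.875 m from the base axis. Payload 4.7 kg.
Tool frame: the origin (TCP) lies where the fingers leave the gripper's body, on its centre line; the fingertips stand 70 mm ahead of it and the grasp point (between the pads) lies 51 mm ahead of it; z points along the fingers, y is the line along which they close (so a half turn about z gives the same grasp; the last joint's range is limited). The gripper opens to 87 mm and grips with 3 to 60 N. Pads are 19 mm wide; open, the fingers measure 117 mm over their backs; the gripper's body (75 mm by 190 mm) begins 51 mm behind the grasp point.
Start: joints at [1.155, 0.321, -0.07, 1.45, 0.023, 1.371, -0.057], TCP at [0.271, -0.591, 0.292] pointing down, gripper open.
Joint ranges: [-2.86, 2.86], [-0.3, 2.09], [-1.38, 1.24], [0.06, 2.45], [-1.56, 4.7], [0.09, 2.05], [-2.69, 2.69]. Speed limits (rad/s): [2.57, 2.57, 3.14, 3.14, 3.14, 3.14, 3.14].

### API

Orientations are given as a rotation vector (axis times angle).
In Python, from bench import ctrl gives the robot as it stands.
- The arm moves only by the tool drive_tool, never from a script. Its argument "motion" is a list of rows, each a list of 3 entries, a list of its own where there are three numbers: the shift along the tool's x, y, z in cm, then the turn, a rotation vector about the tool's x, y, z in degrees, then the opening, from -1 (shut) to 1 (fully open). In form: [[[x, y, z], [ax, ay, az], claw], ...]. A call has 1 to 12 rows; each row shifts and turns the commanded pose from where the row before left it, along the tool's axes as they then stand; what a row does not reach is not made up. A row lasts 1/8 s, in which the tool goes at most 62.5 mm and 10.7 degrees, less where a joint would pass 70% of its speed; a pose out of reach is approached as far as the arm can. A call with a gripper value outside its range is refused whole. The fingers move at their own pace and stop on an object; "force" is the grip in N (left out, the last holds). Time passes only in rows, so rows that do not move let the fingers close. It gives the time, the measured TCP pose, the force, the opening and the grip force at its end, in the units of the state.
- ctrl.get_state(): the state, without advancing time (a new reading comes with each control period).
- ctrl.get_image(name): name is "scene" or "side" or "wrist"; returns the picture (384x512x3 uint8, red, green, blue); there is no depth.
- ctrl.calibration(name): a dict with "K" (3x3 intrinsics, pixels), "origin" and "attitude" of the camera in the world; the wrist camera has in their place "tool_from_camera" (4x4, takes a point from camera to tool coordinates, whose origin is the TCP and whose axes are the flange's). Camera axes: x right, y up, looking along -z (the intrinsics and any distortion apply to the point x, -y, -z); pixel columns grow to the right and rows downward; lengths in m; the calibration is good to about 2 mm. A picture is of the moment at which its call begins: read the wrist's pose just before it. calibration takes no time and is no camera call.
- ctrl.close_job(): hands the job in; it is judged then, once.
The state is a dict: "time": time; "joint_positions": joint angles; "qd": joint speeds; "joint_torque": joint torques, N m; "position": TCP position; "tool_rot": TCP orientation; "ft_force": force on the tool from outside, world axes, zero at the start; "torque": the same for the moment, N m; "grip_width": opening from 0.0 (shut) to 1.0 (fully open); "grip_force": force on a finger pad.
Only numpy, scipy, OpenCV 4.12 (cv2) and the standard library are available. Lean on these libraries where they do the work, as an engineer would, in place of code of your own. Each camera call takes 0.05 s, during which the arm holds its last target. There are 200 camera calls.

### The job

Serve the brown egg for breakfast: take it from the wooden egg board and seat it in the hollow of the blue egg cup, with its pointed end up (it may lean a little), lowering it gently rather than letting it drop. The cup must stay standing about where it is; leave the white egg and the white egg cup where they are.

Things in the scene. Friction and masses are not known exactly. Their poses are not given: they have to be found in the camera images.
- egg_brown: brown egg, rigid, 60 g, heavier at the blunt end, 44 mm wide, 58 mm tall, standing point up in a hollow of a fixed wooden board (172 x 74 x 18 mm high). Origin: centre of its widest circle, 22 mm above the blunt end, 36 mm below the tip, about 17 mm above the board's top; z to the tip. At the start the board's length and the other egg, 85 mm away, lie along its x axis: fingers closing along y clear it.
- egg_white: white egg of the same size and shape, standing in the other hollow of the same board, to be left there. Origin and axes as for the brown egg.
- cup_blue: blue ceramic egg cup, loose, 150 g, 50 mm high: round foot 48 mm across, slim stem, bowl open at the top, at the rim 39 mm across outside and 32 mm inside. Origin: centre of its underside; z up through the bowl's middle. A seated egg rests on the rim, its blunt end 7 mm down in the bowl and its widest circle about 65 mm above the cup's underside.
- cup_white: white ceramic egg cup of the same shape, empty, to be left as it is. Origin: centre of its underside.
Mind the look-alikes: they are no part of the job. There is more than one size of the egg_brown; the job needs the smallest.

How it is judged:
At the end, for the whole second after the job is handed in: The brown egg rests in the blue cup: its middle within 10 mm of the cup's axis and 58 to 74 mm above its underside, point up within 40 degrees, still; blue cup upright within 6 degrees and 40 mm of its start; white egg within 20 mm and white cup within 30 mm of theirs (horizontal distance between egg_brown and cup_blue below 0.01 m and z of egg_brown in the frame of cup_blue between 0.058 and 0.074 m and angle between egg_brown's own z axis and vertical below 0.7 rad and angle between cup_blue's own z axis and vertical below 0.1 rad and distance of cup_blue from where it was at the start of the episode below 0.04 m and distance of egg_white from where it was at the start of the episode below 0.02 m and distance of cup_white from where it was at the start of the episode below 0.03 m and linear speed of egg_brown below 0.02 m/s); the robot touches nothing.
It fails at once if the brown egg is dropped (moves faster than 0.6 m/s, a fall of about 18 mm, while nothing of the gripper touches it) (linear speed of egg_brown above 0.6 m/s and contact force between the fingers and egg_brown below 0.01 N).
It fails at once if the white egg is pushed or lifted out of its hollow (more than 20 mm) (distance of egg_white from where it was at the start of the episode above 0.02 m).
It fails at once if the white egg cup is shoved or knocked over (30 mm, or tilted 0.4 rad) (distance of cup_white from where it was at the start of the episode above 0.03 m or angle between cup_white's own z axis and vertical above 0.4 rad).
It fails at once if the blue egg cup is knocked over (tilted 0.6 rad) (angle between cup_blue's own z axis and vertical above 0.6 rad).
It also fails if it takes over 35 s, if anything falls off the work surface, if the arm or the gripper's body presses on something with over 40 N, if the wrist force passes 120 N, or if a joint passes its speed limit or range.

## Working session

There is one attempt and no reset: what is moved stays moved. The work goes in short steps, Python scripts to look and compute and a tool call to move; the robot and the scene stay as the last step left them, time stands still between calls to the robot, and variables do not carry over. Pictures are saved under pics/ and viewed, at most 10 in all, crops included, and the job is handed in when it is done.

Besides the shell and the picture viewer there is one more tool, called after "Call:" as a command line: name --argument value ..., lists and objects as JSON in quotes. drive_tool: Moves the arm, as the interface text tells. Its arguments: {"type":"object","properties":{"motion":{"type":"array","items":{"type":"array"}},"force":{"type":"number"}},"required":["motion"]}

```bash
mkdir -p pics; python3 - <<'E'
from bench import ctrl
import cv2
s=ctrl.get_state();print(s)
for n in("scene","side","wrist"):
    print(n,ctrl.calibration(n))
    cv2.imwrite(f"pics/{n}0.png",ctrl.get_image(n)[:,:,::-1])
E
```

```text
{'time': 0.0, 'joint_positions': array([ 1.15510719,  0.32185832, -0.07008124,  1.45165975,  0.02260031,
        1.37077784, -0.05688064]), 'qd': array([-9.92926774e-04, -1.22081768e-03, -1.68875367e-04,  2.87877513e-04,
        9.15459354e-04,  4.56154894e-05, -1.70337389e-03]), 'joint_torque': array([ 6.74703233e-05, -4.91295612e+01, -4.03809054e-01, -3.12534857e+01,
       -6.38373778e-02,  4.36448108e-02,  1.86507564e-04]), 'position': array([ 0.27063044, -0.59053257,  0.29114606]), 'tool_rot': array([-3.06751047e+00, -6.69603896e-01,  7.90268391e-04]), 'ft_force': array([ 0.34826682,  0.30838355, -0.89301642]), 'torque': array([-0.01789401,  0.02455438,  0.03398889]), 'grip_force': 0.0, 'grip_width': 1.0056459539693179}
scene {'K': array([[365.46600344,   0.        , 255.22442341],
       [  0.        , 365.46600344, 191.0667181 ],
       [  0.        ,   0.        ,   1.        ]]), 'origin': array([0.08175991, 0.58725883, 0.45984679]), 'attitude': array([ 0.45966834, -1.27566802, -2.17690743])}
side {'K': array([[353.07486224,   0.        , 261.70273613],
       [  0.        , 353.07486224, 191.35945656],
       [  0.        ,   0.        ,   1.        ]]), 'origin': array([ 0.48768934, -0.67079831,  0.5800861 ]), 'attitude': array([ 0.91713056, -0.06215625, -0.10632944])}
wrist {'K': array([[274.69036506,   0.        , 248.55758464],
       [  0.        , 274.69036506, 191.96481486],
       [  0.        ,   0.        ,   1.        ]]), 'tool_from_camera': array([[ 1.87838088e-04,  9.58957843e-01,  2.83548621e-01,
         7.76833691e-02],
       [ 9.99999974e-01, -1.43294572e-04, -1.77834154e-04,
        -4.24227346e-04],
       [-1.29904478e-04,  2.83548647e-01, -9.58957845e-01,
        -9.18856257e-02],
       [ 0.00000000e+00,  0.00000000e+00,  0.00000000e+00,
         1.00000000e+00]])}
```

View pics/scene0.png

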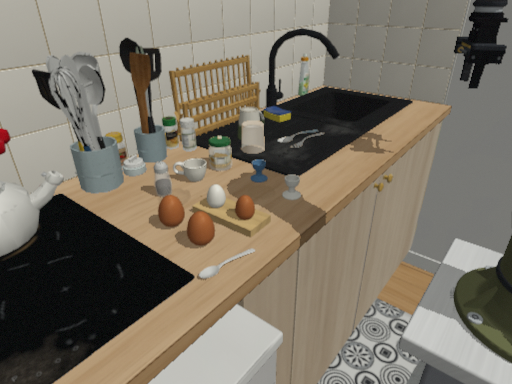

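View pics/side0.png

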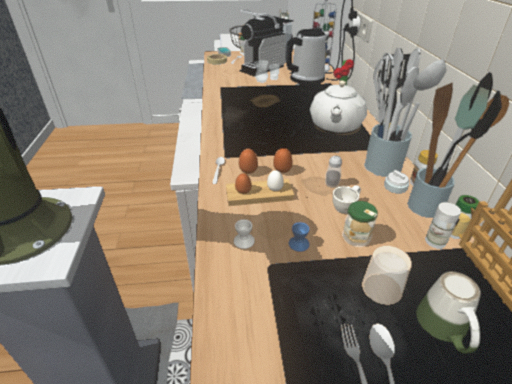

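The scene view shows the small brown egg on the board at (245,207), with the white egg at (216,196), the blue cup at (259,170) and the white cup at (291,187). In the side view they are at (243,183), (275,181), (300,237) and (244,234). The two larger brown eggs are decoys.

```bash
cat > h.py <<'E'
import numpy as np, cv2
from scipy.spatial.transform import Rotation as R
from bench import ctrl
def cam(n):
    c=ctrl.calibration(n)
    if n!="wrist": return c["K"],R.from_rotvec(c["attitude"]).as_matrix(),c["origin"]
    s=ctrl.get_state();A=R.from_rotvec(s["tool_rot"]).as_matrix();T=c["tool_from_camera"]
    return c["K"],A@T[:3,:3],A@T[:3,3]+s["position"]
def ray(c,px):
    K,A,o=c; d=np.array([(px[0]-K[0,2])/K[0,0],-(px[1]-K[1,2])/K[1,1],-1]);d=A@d
    return o,d/np.linalg.norm(d)
def onplane(c,px,z):
    o,d=ray(c,px);return o+d*(z-o[2])/d[2]
def proj(c,p):
    K,A,o=c;q=A.T@(np.array(p)-o);return np.array([K[0,0]*q[0]/-q[2]+K[0,2],K[1,1]*-q[1]/-q[2]+K[1,2]])
def tri(rs):
    M=sum(np.eye(3)-np.outer(d,d) for o,d in rs);b=sum((np.eye(3)-np.outer(d,d))@o for o,d in rs)
    p=np.linalg.solve(M,b);return p,[np.linalg.norm((np.eye(3)-np.outer(d,d))@(p-o)) for o,d in rs]
def blob(img,kind,near):
    h=cv2.cvtColor(img,cv2.COLOR_RGB2HSV).astype(int);H,S,V=h[...,0],h[...,1],h[...,2]
    if kind=="brown": m=((H<12)|(H>174))&(S>150)&(V>30)
    elif kind=="blue": m=(H>100)&(H<125)&(S>110)
    else: m=(S<50)&(V>110)
    n,l,st,ce=cv2.connectedComponentsWithStats(m.astype(np.uint8))
    ok=[i for i in range(1,n) if st[i,4]>30]
    i=min(ok,key=lambda i:np.hypot(*(ce[i]-near)))
    return ce[i],st[i]
E
python3 - <<'E'
from h import *
im={n:cv2.imread(f"pics/{n}0.png")[:,:,::-1].copy() for n in("scene","side")}
c={n:cam(n) for n in im}
for k,t,a,b in[("egg","brown",(245,207),(243,183)),("blue","blue",(259,170),(300,237)),("wegg","white",(216,196),(275,181)),("wcup","white",(291,187),(244,234))]:
    rs=[]
    for n,q in(("scene",a),("side",b)):
        ce,st=blob(im[n],t,q);print(k,n,ce.round(1),st);rs.append(ray(c[n],ce))
    p,e=tri(rs);print(p.round(4),np.round(e,4))
crops=[cv2.resize(cv2.imread(f"pics/{n}0.png")[y:y+100,x:x+130],None,fx=5,fy=5,interpolation=2)[:300*2] for n,x,y in(("scene",190,140),("side",215,160))]
cv2.imwrite("pics/c.png",cv2.resize(np.vstack([np.hstack(crops)]),(800,308)))
E
```

```text
egg scene [242.1 211.3] [235 202  18  17 104]
egg side [241.4 180.9] [236 174  13  16 119]
[0.5278 0.085  0.0371] [0.0009 0.0009]
blue scene [258.5 170.4] [251 159  16  23 208]Traceback (most recent call last):
  File "<stdin>", line 7, in <module>
  File "h.py", line 26, in blob
    i=min(ok,key=lambda i:np.hypot(*(ce[i]-near)))
ValueError: min() iterable argument is empty
```

```bash
sed -i 's/(S>150)&(V>30)/(S>110)\&(V>25)/; s/(H>100)&(H<125)&(S>110)/(H>95)\&(H<130)\&(S>70)/' h.py
python3 - <<'E'
from h import *
im={n:cv2.imread(f"pics/{n}0.png")[:,:,::-1].copy() for n in("scene","side")}
crops=[cv2.resize(cv2.imread(f"pics/{n}0.png")[y:y+100,x:x+130],None,fx=3,fy=3,interpolation=2) for n,x,y in(("scene",190,140),("side",215,160))]
cv2.imwrite("pics/c.png",np.hstack(crops))
for n,q in(("scene",[(245,200),(245,215),(259,170),(291,183),(216,196)]),("side",[(243,176),(243,188),(300,232),(300,240),(244,228),(275,181)])):
    h=cv2.cvtColor(im[n],cv2.COLOR_RGB2HSV);print(n,[list(h[y,x]) for x,y in q])
c={n:cam(n) for n in im}
for k,t,a,b in[("egg","brown",(245,207),(243,183)),("blue","blue",(259,170),(300,237)),("wegg","white",(216,196),(275,181)),("wcup","white",(291,187),(244,234))]:
    rs=[]
    for n,q in(("scene",a),("side",b)):
        ce,st=blob(im[n],t,q);print(k,n,ce.round(1),st);rs.append(ray(c[n],st[:2]+st[2:4]/2-.5))
    p,e=tri(rs);print(p.round(4),np.round(e,4))
E
```

```text
scene [[np.uint8(12), np.uint8(164), np.uint8(165)], [np.uint8(11), np.uint8(170), np.uint8(117)], [np.uint8(104), np.uint8(126), np.uint8(73)], [np.uint8(35), np.uint8(13), np.uint8(120)], [np.uint8(26), np.uint8(18), np.uint8(193)]]
side [[np.uint8(10), np.uint8(157), np.uint8(200)], [np.uint8(11), np.uint8(152), np.uint8(136)], [np.uint8(107), np.uint8(94), np.uint8(127)], [np.uint8(106), np.uint8(84), np.uint8(109)], [np.uint8(30), np.uint8(9), np.uint8(190)], [np.uint8(25), np.uint8(14), np.uint8(226)]]
egg scene [242.1 211.3] [235 202  18  17 104]
egg side [242.4 182.6] [236 174  14  19 196]
[0.5302 0.0773 0.0357] [0.0007 0.0007]
blue scene [258.5 170.3] [251 159  16  23 231]
blue side [298.9 243.9] [290 237  19  14 195]
[ 0.6451 -0.1295  0.0154] [0.0061 0.0061]
wegg scene [215.8 195.8] [207 184  19  24 343]
wegg side [274.9 180.3] [267 170  16  21 261]
[0.6149 0.075  0.041 ] [0.0001 0.0001]
wcup scene [291.6 187.6] [282 174  19  26 303]
wcup side [243.5 234.2] [234 219  21  30 472]
[ 0.5209 -0.0966  0.0224] [0.0003 0.0003]
```

View pics/c.png

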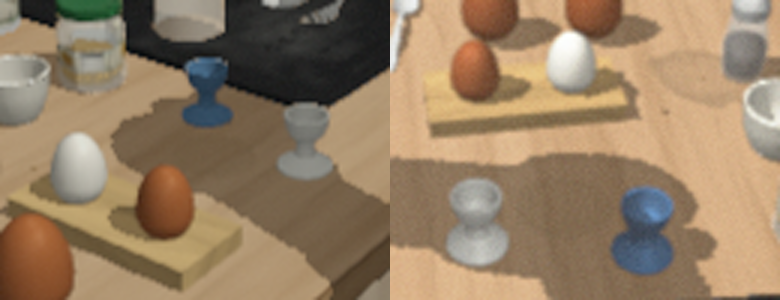

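The crop confirms the positions: the small brown egg is on the board about 85 mm in -x from the white egg, and the blue cup is at about (0.64, -0.13). I'll move the wrist camera over them to measure more closely.

Call:
drive_tool --motion '[[[2,-1.5,0],[0,0,0],1],[[4,-3.2,0.3],[0,0,0],1],[[4,-3.2,0.3],[0,0,0],1],[[4,-3.2,0.3],[0,0,0],1],[[4,-3.2,0.3],[0,0,0],1],[[4,-3.2,0.3],[0,0,0],1],[[4,-3.2,0.3],[0,0,0],1],[[4,-3.2,0.3],[0,0,0],1],[[4,-3.2,0.3],[0,0,0],1],[[4,-3.2,0.3],[0,0,0],1],[[4,-3.2,0.3],[0,0,0],1],[[4,-3.2,0.3],[0,0,0],1]]' --force 12

```text
time: 1.65
position: [0.5364, -0.0642, 0.2591]
tool_rot: [3.069, 0.67, -0.0]
ft_force: [0.6, -0.6, 0.3]
grip_width: 1.005
grip_force: 0.0
```

Call:
drive_tool --motion '[[[3,-2,0.3],[0,0,6],1],[[0,0,0],[0,0,6],1],[[0,0,0],[0,0,6],1],[[0,0,0],[0,0,6.6],1],[[0,0,0],[0,0,0],1],[[0,0,0],[0,0,0],1]]'

```text
time: 2.4
position: [0.5549, -0.0349, 0.2561]
tool_rot: [3.142, 0.004, -0.0]
ft_force: [-0.1, 0.3, -0.6]
grip_width: 1.001
grip_force: 0.0
```

```bash
sed -i 's/m=((H<12).*/m=(H<15)\&(S>135)\&(V>25)/; s/(H>95)&(H<130)&(S>70)/(H>95)\&(H<130)\&(S>55)/' h.py
python3 - <<'E'
from h import *
c=cam("wrist");im=ctrl.get_image("wrist");cv2.imwrite("pics/w1.png",im[:,:,::-1])
for k,t,p in[("egg","brown",(.530,.077,.04)),("blue","blue",(.645,-.13,.025)),("wegg","white",(.615,.075,.04)),("wcup","white",(.521,-.097,.022))]:
    q=proj(c,p);ce,st=blob(im,t,q);print(k,q.round(),ce.round(1),st, onplane(c,ce,p[2]).round(4))
im={n:cv2.imread(f"pics/{n}0.png")[:,:,::-1].copy() for n in("scene","side")}
c={n:cam(n) for n in im}
for k,t,a,b in[("egg","brown",(245,207),(243,183)),("blue","blue",(259,170),(300,237))]:
    rs=[]
    for n,q in(("scene",a),("side",b)):
        ce,st=blob(im[n],t,q);print(k,n,ce.round(1),st);rs.append(ray(c[n],st[:2]+st[2:4]/2-.5))
    p,e=tri(rs);print(p.round(4),np.round(e,4))
E
```

```text
egg [154. 201.] [157.1 200.2] [ 138  181   40   39 1184] [0.5309 0.0732 0.04  ]
blue [334.  99.] [321.9 101.7] [ 298   82   49   41 1608] [ 0.6422 -0.1164  0.025 ]
wegg [148. 127.] [146.9 126.5] [ 125  107   44   40 1366] [0.6156 0.0765 0.04  ]
wcup [298. 204.] [296.4 205.5] [ 276  183   41   46 1365] [ 0.5185 -0.0948  0.022 ]
egg scene [244.5 207.1] [235 195  20  25 371]
egg side [245.6 169.4] [235 149  22  44 552]
[0.5299 0.0892 0.0577] [0.0131 0.0131]
blue scene [258.5 170.1] [251 159  16  23 249]
blue side [299.5 236.9] [289 223  20  28 399]
[ 0.6419 -0.1193  0.0232] [0.0014 0.0014]
```

View pics/w1.png

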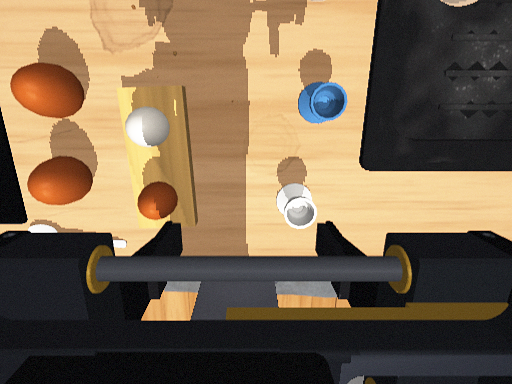

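The wrist view shows the brown egg at (157,200), the white egg at (147,127), the blue cup at (322,102) and the white cup at (296,205). The positions agree with the other two views. I'll take a closer look from directly behind the egg.

Call:
drive_tool --motion '[[[-1.2,-2.2,1.7],[0,0,-2],1],[[-1.2,-2.2,1.7],[0,0,0],1],[[-1.2,-2.2,1.7],[0,0,0],1],[[-1.2,-2.2,1.7],[0,0,0],1],[[-1.2,-2,1.7],[0,0,0],1],[[0,0,0],[0,0,0],1],[[0,0,0],[0,0,0],1]]'

```text
time: 3.32
position: [0.4929, 0.0704, 0.1719]
tool_rot: [3.141, 0.055, 0.002]
ft_force: [-0.1, -0.5, -0.2]
grip_width: 0.999
grip_force: 0.0
```

```bash
python3 - <<'E'
from h import *
s=ctrl.get_state();A=R.from_rotvec(s["tool_rot"]).as_matrix()
c=cam("wrist");im=ctrl.get_image("wrist");cv2.imwrite("pics/w2.png",im[:,:,::-1])
for k,t,p in[("egg","brown",(.531,.073,.042)),("wegg","white",(.615,.076,.042))]:
    q=proj(c,p);ce,st=blob(im,t,q);b=st[:2]+st[2:4]/2-.5
    print(k,q.round(),ce.round(1),st, onplane(c,ce,p[2]).round(4),onplane(c,b,p[2]).round(4))
    print("tool frame cm",((onplane(c,ce,p[2])-s["position"])@A*100).round(2))
print(s["position"],s["time"],s["tool_rot"])
E
```

```text
egg [247. 161.] [246.8 161. ] [ 221  135   53   53 2175] [0.5313 0.0733 0.042 ] [0.5313 0.0732 0.042 ]
tool frame cm [ 3.83 -0.17 13.  ]
wegg [247.  47.] [247.2  43.8] [ 218   13   58   63 2716] [0.6172 0.0759 0.042 ] [0.617  0.0764 0.042 ]
tool frame cm [12.42 -0.12 13.01]
[0.49292525 0.07037524 0.17194624] 3.325 [3.14055595e+00 5.48326337e-02 2.17403151e-03]
```

View pics/w2.png

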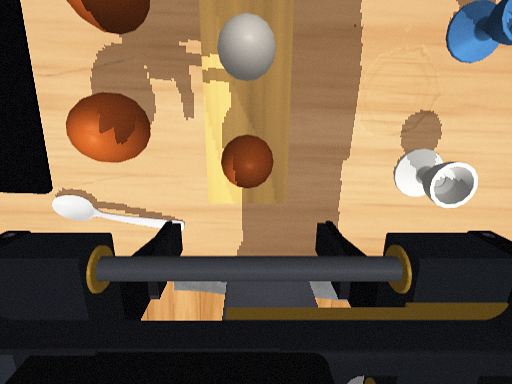

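The close view shows the brown egg at (247,161), centred between the fingers, with room on both sides. I'll move over it, go down and grip.

Call:
drive_tool --motion '[[[2,-0.1,0],[0,0,0],1],[[1.8,-0.1,0],[0,0,0],1],[[0,0,2],[0,0,0],1],[[0,0,2],[0,0,0],1],[[0,0,2],[0,0,0],1],[[0,0,1.5],[0,0,0],1],[[0,0,0.5],[0,0,0],1],[[0,0,0],[0,0,0],1],[[0,0,0],[0,0,0],1]]'

```text
time: 4.5
position: [0.5305, 0.0747, 0.092]
tool_rot: [3.141, 0.055, 0.002]
ft_force: [-0.1, 0.2, -0.1]
grip_width: 1.0
grip_force: 0.0
```

Call:
drive_tool --motion '[[[0,0,0],[0,0,0],0.3],[[0,0,0],[0,0,0],0.1],[[0,0,0],[0,0,0],0],[[0,0,0],[0,0,0],-0.2],[[0,0,0],[0,0,0],-0.4],[[0,0,0],[0,0,0],-0.6],[[0,0,0],[0,0,0],-1],[[0,0,0],[0,0,0],-1]]' --force 12

```text
time: 5.5
position: [0.53, 0.0738, 0.0913]
tool_rot: [3.14, 0.055, -0.0]
ft_force: [0.4, -4.3, 1.7]
grip_width: 0.493
grip_force: 12.0
```

Call:
drive_tool --motion '[[[0,0,-0.5],[0,0,0],-1],[[0,0,-1],[0,0,0],-1],[[0,0,-2],[0,0,0],-1],[[0,0,-2],[0,0,0],-1],[[0,0,-2],[0,0,0],-1],[[0,0,-1],[0,0,0],-1],[[0,0,0],[0,0,0],-1],[[0,0,0],[0,0,0],-1]]'

```text
time: 6.5
position: [0.5294, 0.0747, 0.1755]
tool_rot: [3.141, 0.056, -0.002]
ft_force: [-0.2, -1.0, -0.2]
grip_width: 0.498
grip_force: 12.0
```

```bash
python3 - <<'E'
from h import *
s=ctrl.get_state();A=R.from_rotvec(s["tool_rot"]).as_matrix();g=s["position"]+A[:,2]*.051
print(g,s["grip_width"])
o=[]
for n in("scene","side","wrist"):
    c=cam(n);im=ctrl.get_image(n);x,y=proj(c,g-[0,0,.006]).astype(int);print(n,x,y)
    w=40 if n!="wrist" else 80
    y0=min(max(y-w,0),383-2*w);o.append(cv2.resize(im[y0:y0+2*w,x-w:x+w,::-1],(260,260)))
cv2.imwrite("pics/g.png",np.hstack(o))
# blue cup: rim/foot from this view
c=cam("wrist");ce,st=blob(ctrl.get_image("wrist"),"blue",proj(c,(.642,-.118,.025)));print("blue",ce,st,onplane(c,ce,.025))
E
```

```text
[0.52932435 0.0747102  0.12452367] 0.49785225741478795
scene 243 175
side 241 156
wrist 248 245
blue [476.67615339  76.25823847] [ 439   45   73   61 3338] [ 0.64038052 -0.10773598  0.025     ]
```

View pics/g.png

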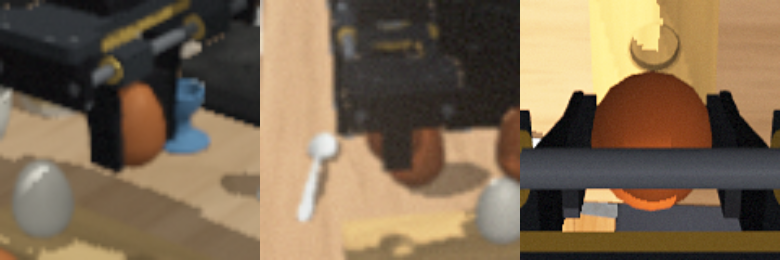

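The egg is held point up between the pads, and its empty hollow shows on the board. I'll move to a view just short of the blue cup.

Call:
drive_tool --motion '[[[0.3,1,-0.8],[0,0,0],-1],[[0.5,2.5,-0.8],[0,0,0],-1],[[0.5,3,-0.9],[0,0,0],-1],[[0.5,3.2,0],[0,0,0],-1],[[0.5,3.2,0],[0,0,0],-1],[[0.5,3,0],[0,0,0],-1],[[0.3,2.5,0],[0,0,0],-1],[[0.2,1,0],[0,0,0],-1],[[0,0,0],[0,0,0],-1],[[0,0,0],[0,0,0],-1]]'

```text
time: 7.95
position: [0.5697, -0.1166, 0.2013]
tool_rot: [-3.14, -0.058, 0.0]
ft_force: [-0.3, 1.2, -0.7]
grip_width: 0.496
grip_force: 12.0
```

```bash
python3 - <<'E'
from h import *
s=ctrl.get_state();A=R.from_rotvec(s["tool_rot"]).as_matrix();g=s["position"]+A[:,2]*.051
c=cam("wrist");im=ctrl.get_image("wrist");cv2.imwrite("pics/w3.png",im[:,:,::-1])
ce,st=blob(im,"blue",proj(c,(.642,-.118,.025)));b=st[:2]+st[2:4]/2-.5
print(s["position"],s["tool_rot"],ce,st,onplane(c,ce,.025),onplane(c,b,.025))
# extents: left/right and top at foot / rim heights
for z in(0.005,.05):print(z,proj(c,(.642,-.118,z)).round(1),(proj(c,(.642,-.118+.024,z))-proj(c,(.642,-.118-.024,z))).round(1))
ce,st=blob(im,"brown",proj(c,g));print("egg",ce,st,"grasp px",proj(c,g))
E
```

```text
[ 0.5697469  -0.11659811  0.20133528] [-3.14039945e+00 -5.83153520e-02  2.65968348e-05] [252.13583138 115.8676815 ] [ 230   93   46   47 1708] [ 0.64273297 -0.11686927  0.025     ] [ 0.64262582 -0.11721672  0.025     ]
0.005 [253.  116.3] [-47.4  -1.8]
0.05 [253.8 117.3] [-56.1  -2.2]
egg [248.64853409 235.40551042] [ 211  209   76   47 2831] grasp px [248.99141251 250.44316169]
```

View pics/w3.png

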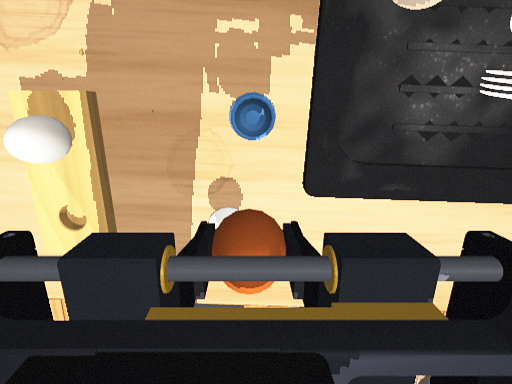

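The blue cup is nearly straight below the camera at (252,116), which gives about (0.643, -0.117). The egg sits centred in the gripper. I'll move over the cup and lower to just above its seat.

Call:
drive_tool --motion '[[[1,0.1,0],[0,0,0],-1],[[2,0.1,0],[0,0,0],-1],[[2,0.1,0],[0,0,0],-1],[[1.5,0,0],[0,0,0],-1],[[0.7,0,0],[0,0,0],-1],[[0,0,0],[0,0,0],-1],[[0,0,1.5],[0,0,0],-1],[[0,0,1.5],[0,0,0],-1],[[0,0,1.5],[0,0,0],-1],[[0,0,1.5],[0,0,0],-1],[[0,0,1],[0,0,0],-1],[[0,0,0],[0,0,0],-1]]'

```text
time: 9.5
position: [0.6412, -0.1184, 0.13]
tool_rot: [-3.141, -0.056, 0.003]
ft_force: [-0.1, 0.5, -0.7]
grip_width: 0.495
grip_force: 12.0
```

Call:
drive_tool --motion '[[[0,0,0],[0,0,0],-1]]'

```text
time: 9.62
position: [0.6422, -0.1185, 0.1318]
tool_rot: [3.141, 0.056, 0.002]
ft_force: [-0.5, -0.0, -0.2]
grip_width: 0.496
grip_force: 12.0
```

```bash
python3 - <<'E'
from h import *
s=ctrl.get_state();print(s["position"])
o=[]
for n in("scene","side"):
    c=cam(n);im=ctrl.get_image(n);x,y=proj(c,(.6427,-.117,.05)).astype(int)
    o.append(cv2.resize(im[y-40:y+40,x-40:x+40,::-1],(400,400),interpolation=2))
    ce,st=blob(im,"blue",(x,y));print(n,"cup",ce,st);ce,st=blob(im,"brown",(x,y-10));print(n,"egg",ce,st)
    print("axis px",[proj(c,(.6427,-.117,z)).round(1) for z in(0,.05,.073)])
cv2.imwrite("pics/p.png",np.hstack(o))
E
```

```text
[ 0.64220724 -0.11850295  0.13177075]
scene cup [258.53603604 171.31081081] [251 160  16  22 222]
scene egg [260.98870056 150.48587571] [256 141  11  20 177]
axis px [array([258.2, 178.1]), array([258.1, 161.5]), array([258.1, 153.7])]
side cup [298.18954248 240.50326797] [289 226  20  25 306]
side egg [278.84353741 156.74829932] [274 148  13  22 147]
axis px [array([298.4, 242.6]), array([300. , 226.5]), array([300.8, 218.7])]
```

View pics/p.png

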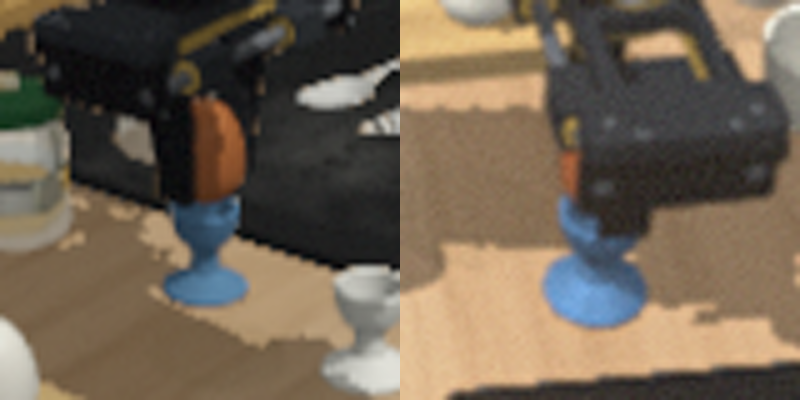

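The scene and side views show the egg upright over the blue cup, still clear of the rim. I'll trim y by about 1.5 mm and lower it in small steps, watching the force.

Call:
drive_tool --motion '[[[0,-0.15,0],[0,0,0],-1],[[0,0,0.3],[0,0,0],-1],[[0,0,0.2],[0,0,0],-1],[[0,0,0.1],[0,0,0],-1],[[0,0,0.1],[0,0,0],-1],[[0,0,0],[0,0,0],-1]]'

```text
time: 10.48
position: [0.6417, -0.117, 0.1242]
tool_rot: [3.141, 0.056, -0.0]
ft_force: [-0.2, -0.5, -0.8]
grip_width: 0.492
grip_force: 12.0
```

Call:
drive_tool --motion '[[[0,0,0.1],[0,0,0],-1],[[0,0,0.1],[0,0,0],-1],[[0,0,0],[0,0,0],-1]]'

```text
time: 10.85
position: [0.6418, -0.1171, 0.1224]
tool_rot: [3.141, 0.055, 0.0]
ft_force: [-1.4, -0.7, 0.8]
grip_width: 0.491
grip_force: 12.0
```

Call:
drive_tool --motion '[[[0,0,0.1],[0,0,0],-1],[[0,0,0],[0,0,0],-1]]'

```text
time: 11.1
position: [0.642, -0.1171, 0.1222]
tool_rot: [3.141, 0.056, 0.001]
ft_force: [-2.0, 0.7, 4.5]
grip_width: 0.495
grip_force: 12.0
```

Call:
drive_tool --motion '[[[0,0,0.05],[0,0,0],-1],[[0,0,0],[0,0,0],-1]]'

```text
time: 11.35
position: [0.6421, -0.1171, 0.1221]
tool_rot: [3.14, 0.055, 0.002]
ft_force: [-2.1, -0.0, 6.8]
grip_width: 0.49
grip_force: 12.0
```

Contact came at the predicted seat height. There's a small side force, so I'll nudge 1 mm in -x before opening.

Call:
drive_tool --motion '[[[-0.1,0,0],[0,0,0],-1],[[0,0,0],[0,0,0],-1]]'

```text
time: 11.6
position: [0.6416, -0.1172, 0.1221]
tool_rot: [3.14, 0.055, 0.004]
ft_force: [-0.6, 0.3, 5.1]
grip_width: 0.497
grip_force: 12.0
```

Call:
drive_tool --motion '[[[0,0,0],[0,0,0],-1],[[0,0,0],[0,0,0],-1]]' --force 3

```text
time: 11.85
position: [0.6414, -0.1173, 0.1214]
tool_rot: [3.14, 0.055, 0.003]
ft_force: [0.9, -0.9, 5.7]
grip_width: 0.5
grip_force: 3.0
```

Call:
drive_tool --motion '[[[0,0,0],[0,0,0],0.02],[[0,0,0],[0,0,0],0.05],[[0,0,0],[0,0,0],0.1],[[0,0,0],[0,0,0],0.2],[[0,0,0],[0,0,0],0.3],[[0,0,0],[0,0,0],0.5],[[0,0,0],[0,0,0],0.6],[[0,0,0],[0,0,0],0.6]]'

```text
time: 12.85
position: [0.6407, -0.1171, 0.1208]
tool_rot: [3.141, 0.055, 0.0]
ft_force: [-0.7, -0.2, 0.1]
grip_width: 0.787
grip_force: 0.0
```

```bash
python3 - <<'E'
from h import *
s=ctrl.get_state();print(s["position"],s["grip_width"])
o=[]
for n in("scene","side","wrist"):
    c=cam(n);im=ctrl.get_image(n);x,y=proj(c,(.6427,-.117,.05)).astype(int);w=40 if n!="wrist" else 100
    x0=max(x-w,0);y0=min(max(y-w,0),384-2*w)
    o.append(cv2.resize(im[y0:y0+2*w,x0:x0+2*w,::-1],(266,266),interpolation=2))
cv2.imwrite("pics/r.png",np.hstack(o))
E
```

```text
[ 0.64073889 -0.1170642   0.12078343] 0.7868904020773235
```

View pics/r.png

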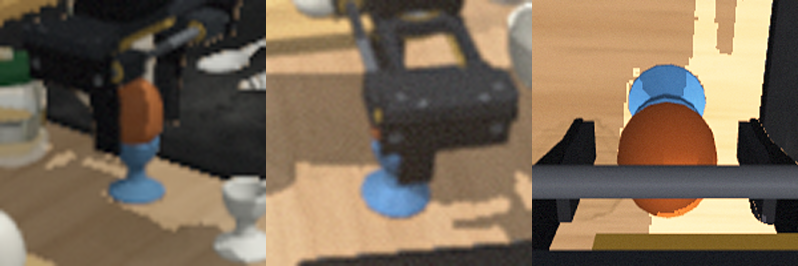

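The egg stands free in the cup, with clear gaps to both fingers. I'll back off straight up.

Call:
drive_tool --motion '[[[0,0,-0.5],[0,0,0],0.6],[[0,0,-1.5],[0,0,0],0.6],[[0,0,-2.5],[0,0,0],0.6],[[0,0,-3],[0,0,0],0.6],[[0,0,-3],[0,0,0],0.6],[[-1.5,0,-2],[0,0,0],0.6],[[-2,0,0],[0,0,0],0.6],[[-2,0,0],[0,0,0],0.6],[[-2,0,0],[0,0,0],0.6],[[0,0,0],[0,0,0],0.6],[[0,0,0],[0,0,0],0.6]]'

```text
time: 14.38
position: [0.5666, -0.1196, 0.2467]
tool_rot: [3.141, 0.056, 0.003]
ft_force: [0.4, 0.4, -0.2]
grip_width: 0.798
grip_force: 0.0
```

```bash
python3 - <<'E'
from h import *
o=[];rs={"brown":[],"blue":[]}
for n in("scene","side","wrist"):
    c=cam(n);im=ctrl.get_image(n);x,y=proj(c,(.6427,-.117,.05)).astype(int);w=60 if n!="wrist" else 100
    x0=max(x-w,0);y0=min(max(y-w,0),384-2*w)
    o.append(cv2.resize(im[y0:y0+2*w,x0:x0+2*w,::-1],(266,266),interpolation=2))
    for k,z in(("brown",.072),("blue",.025)):
        ce,st=blob(im,k,proj(c,(.6427,-.117,z)));print(n,k,ce,st)
        if k=="brown" or n!="wrist":rs[k].append(ray(c,ce))
for k in rs:print(k,tri(rs[k]))
cv2.imwrite("pics/f.png",np.hstack(o))
E
```

```text
scene brown [258.66803279 154.36885246] [251 145  16  19 244]
scene blue [258.66304348 173.16847826] [251 162  16  20 184]
side brown [300.65395894 219.95014663] [291 209  20  23 341]
side blue [298.61921708 241.46975089] [289 229  20  22 281]
wrist brown [249.21242604 112.86863905] [ 226   89   47   48 1690]
wrist blue [354.85416667 290.85416667] [349 282  12  17  48]
brown (array([ 0.64212509, -0.11781111,  0.07057184]), [np.float64(0.0006222535642507423), np.float64(0.00039888951221765174), np.float64(0.0007291308666606462)])
blue (array([ 0.64300978, -0.12248135,  0.01138325]), [np.float64(0.002283468471775023), np.float64(0.0022834684717749675)])
```

View pics/f.png

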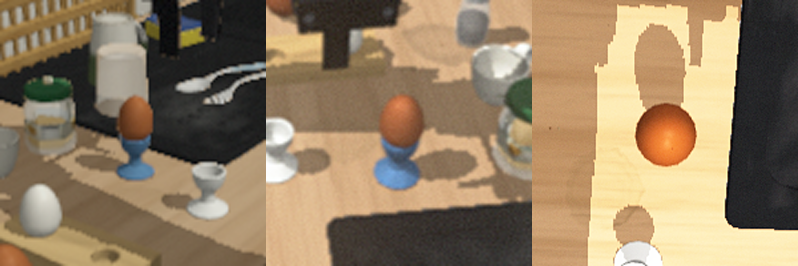

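The egg sits upright in the blue cup, its middle at about (0.642, -0.118, 0.071), and the white egg and white cup haven't moved. I'll hand in the job.

```bash
python3 -c "
from bench import ctrl
print(ctrl.close_job())"
```

```text
the job is handed in; nothing more can be done
None
```

The small brown egg is seated point up in the blue cup, the white egg and white cup look undisturbed, and the job is handed in; no verdict came back.

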